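# Load a hook switch and probe its contact

### The job

Check the hook switch under load: hang the steel test weight by its wire loop on the hook, so that it pulls the hook fully down, and let go of it. Then draw the spring-tipped probe out of its holder and hold it square to the sloping panel with its tip on the middle of the round contact, pressed gently so that the sprung tip is pushed about half-way in. Finish while still holding the probe there; never touch the square contact with the probe, and leave the keypad, the steel tin and the oil bottle where they are.

Things in the scene. Friction and masses are not known exactly. Their poses are not given: they have to be found in the camera images.
- hook_stand: Fixed hook switch stand: grey base plate 110x90x10 mm with an upright aluminium post, 26 mm across, 120 mm tall. Origin on the post's axis at the bench top; z up; the hook points along its -x (roughly to the robot). It may stand turned by up to 0.3 rad.
- switch_hook (a joint): How far the sprung hook is pushed down, in m: 0 up, 0.015 fully down. It slides straight down; about 0.8 N starts it and 1.5 N bring it fully down; the test weight (0.28 to 0.42 kg) does so by its own weight.
- hook_seat (a point): The dip (4 mm deep) of the hook where the loop hangs; about the top surface of the hook's round bar (8 mm thick) there; 45 mm from the post axis in the stand's -x; 169 mm above the bench with the hook up, 154 mm fully down; moves with the hook.
- hook_tip (a point): Top of the upturned free end of the hook, 20 mm from the seat in the stand's -x and 13 mm higher than it; moves with the hook.
- test_weight: Loose steel weight, cylinder 56 mm across, 40 tall, with upright wire loop and grip tab on top. Origin: centre of underside, z up. Loop in the local y-z plane (hook enters along x): wire 7 mm, legs at y = +-24, up to z = 86, peaked roof, underside at z = 91.5 at y = 0. Tab centre z = 125: 14 (x) by 22 (y) by 26 mm tall, on a 10 mm neck. Hung, the origin is about 63 mm above the bench.
- contact_panel: Fixed grey panel 90x124 mm on standoffs over a base plate 100x130 mm; its face slopes 20 degrees (0.35 rad) down towards local -x (towards the robot), its middle 47 mm up. Origin: centre of underside, z up. Two brass contacts: round at local y = +26 mm (robot's left), square at y = -26 mm. It may have changed places with the probe holder; turned up to 0.3 rad.
- round_contact: The round brass contact, 16 mm across, 3 mm proud of the panel. Origin at the middle of its top face; z is the outward normal of the sloping face, about 50 mm above the bench. Rigid.
- square_contact: The square brass contact, 16x16 mm, 3 mm proud, not to be touched. Origin at the middle of its top face, z outward.
- probe_holder: Fixed probe holder: grey base 80x80x10 mm with an upright tube 28 mm across, top at 76 mm, bore 13 mm. Origin at the centre of the underside, z up.
- probe: Loose probe, 70 g, upright in the holder's tube, collar resting on its top. Origin on its axis at the collar's underside (76 mm up at the start), z towards the handle's end. Collar 24 mm across, 6 thick; black round handle 16 mm across, z = 6 to 95 mm; steel shank 8 mm across down to z = -45; sprung tip to z = -63. Lift it over 63 mm to clear the tube.
- probe_tip (a joint): How far the probe's sprung tip is pushed in, in m: 0 out, 0.012 fully in. About 0.6 N starts it, 2.4 N at half-way, 4.2 N fully in.
- probe_point (a point): The end of the probe's sprung tip (4 mm thick, rounded); moves in with the tip.
- keypad: Loose bystander: metal keypad module 78x62x18 mm, origin at the centre of the underside.
- tin: Loose bystander: round steel tin, 69 mm across, 40 mm tall, origin at the centre of the underside.
- oil_bottle: Loose bystander: small brown bottle, 38 mm across, 106 mm tall, origin at the centre of the underside. It stands by a hand press (fixed furniture) whose lever ends in a black ball that juts out to about x = 0.57, y = 0.04, 0.41 to 0.45 m above the bench: keep the wrist clear of it.
Things that resemble listed ones, but are neither listed nor needed, are in the scene too. Of the things that look like the test_weight, take the one that is farthest from the robot's base at the start.

How it is judged:
By the outcome, as a careful person would: the job done as asked, in the order asked, and still so for the second after the job is handed in, while the arm keeps its last pose, push and grip.
It also fails if it takes over 54 s, if anything falls off the work surface, if the arm or the gripper's body presses on something with over 40 N, if the wrist force passes 120 N, or if a joint passes its speed limit or range.

### The arm

A 6-joint arm with a two-finger parallel gripper is mounted at the origin on a cart in front of the work surface, level with it; the furniture and walls round the work are solid. World frame = base frame: x ahead of the robot, y to its left, z up, the work surface at z = 0. Lengths are in mm, angles in degrees, forces in N, time in s.
With the tool pointing down it reaches from about 300 to 850 mm from the base axis. Payload 4.2 kg.
Tool frame: the origin (TCP) lies midway between the tips of the shut fingers; the grasp point (between the pads) lies 19 mm behind it; z points along the fingers, y is the direction in which the jaws open and shut (so a half turn about z gives the same grasp; the last joint's range is limited). The gripper opens to 91 mm and grips with 3 to 60 N. Pads are 32 mm wide; open, the fingers measure 118 mm over their backs; the gripper's body (76 mm by 178 mm) begins 60 mm behind the grasp point.
Start: joints at [75.172, 18.312, 89.639, -0, 72.044, -1.146], TCP at [136.011, 558.702, 179.976] pointing down, gripper open.
Joint ranges: [-177.97, 177.97], [-48.28, 115.42], [12.27, 149.76], [-77.06, 257.06], [2.81, 150.46], [-146.56, 146.56]. Speed limits (degrees/s): [147.25, 147.25, 180, 180, 180, 180].

### API

Orientations are given as [roll, pitch, yaw] about the fixed x, y, z axes, in that order (R = Rz(yaw) Ry(pitch) Rx(roll)).
In Python, from workcell import env gives the robot as it stands.
- The arm moves only by the shell command python3 -m jog 'ROWS' [FORCE]. ROWS is JSON, a list of rows, each an object of numbers: "dx", "dy", "dz": the shift along the world's x, y, z in m; "wx", "wy", "wz": the turn, a rotation vector about the world's x, y, z in rad; "grip": the gripper's target within -1 to 1 (shut at 1, half-way at 0, fully open at -1). In form: [{"dx": .., "dy": .., "dz": .., "wx": .., "wy": .., "wz": .., "grip": ..}, ...]. A call has 1 to 10 rows; each row shifts and turns the commanded pose from where the row before left it; what a row does not reach is not made up. A row lasts 1/10 s, in which the tool goes at most 50 mm and 8.59 degrees, less where a joint would pass 70% of its speed; a pose out of reach is approached as far as the arm can. A call with a gripper value outside its range is refused whole. The fingers move at their own pace and stop on an object; FORCE is the grip in N (left out, the last holds). Time passes only in rows, so rows that do not move let the fingers close. It gives the time, the measured TCP pose, the force and the opening at its end, in the units of the state.
- env.state(): the state, without advancing time (a new reading comes with each control period).
- env.grab_frame(name): name is "side" or "top"; returns the picture (400x640x3 uint8, red, green, blue); there is no depth.
- env.get_calibration(name): a dict with "fx", "fy", "cx", "cy" (pixels), "R" (3x3) and "t" (3): a world point X has camera coordinates R X + t. Camera axes: x right, y down, z forward; pixel columns grow to the right and rows downward; lengths in mm; the calibration is good to about 2 mm. A picture is of the moment at which its call begins. get_calibration takes no time and is no camera call.
- env.job_done(): hands the job in, once; it reports no verdict.
The state is a dict: "time_s": time; "qpos": joint angles; "qvel": joint speeds; "effort": joint torques, N m; "ee_pos": TCP position; "ee_rot": TCP orientation; "force": force on the tool from outside, world axes, zero at the start; "torque": the same for the moment, N m; "gripper_width": finger opening in mm.
Only numpy, scipy, OpenCV 4.12 (cv2) and the standard library are available. Lean on these libraries where they do the work, as an engineer would, in place of code of your own. Each camera call takes 0.05 s, during which the arm holds its last target. There are 200 camera calls.

## Working session

There is one attempt and no reset: what is moved stays moved. The work goes in short steps, Python scripts to look and compute and a shell command to move; the robot and the scene stay as the last step left them, time stands still between calls to the robot, and variables do not carry over. Pictures are saved under pics/ and viewed, about 8 in all and at most 12, crops included, and the job is handed in when it is done.

```bash
mkdir -p pics; ls
cat > h.py <<'E'
import numpy as np, cv2
from workcell import env
def shot(n,f):
    im=env.grab_frame(n); cv2.imwrite('pics/'+f,im[:,:,::-1]); return im
def ray(n,u,v):
    c=env.get_calibration(n);R=np.array(c['R']);t=np.array(c['t'])
    return -R.T@t, R.T@np.array([(u-c['cx'])/c['fx'],(v-c['cy'])/c['fy'],1])
def onz(n,u,v,z):
    o,d=ray(n,u,v); return (o+d*(z-o[2])/d[2]).round(1)
def tri(us,ut):
    o1,d1=ray('side',*us);o2,d2=ray('top',*ut)
    d1/=np.linalg.norm(d1);d2/=np.linalg.norm(d2)
    s=np.linalg.lstsq(np.c_[d1,-d2],o2-o1,rcond=None)[0]
    a=o1+s[0]*d1;b=o2+s[1]*d2
    return ((a+b)/2).round(1),round(float(np.linalg.norm(a-b)),1)
def proj(n,X):
    c=env.get_calibration(n);p=np.array(c['R'])@np.array(X,float)+np.array(c['t'])
    return (np.array([c['fx']*p[0]/p[2]+c['cx'],c['fy']*p[1]/p[2]+c['cy']])).round(1)
E
python3 - <<'E'
from h import *
for n in('side','top'):
    shot(n,n+'0.png');o,d=ray(n,320,200);print(n,o,d,env.get_calibration(n)['fx'])
s=env.state();print(s)
E
```

```text
pics
side [295.29189546 820.27594772 661.24558179] [ 0.22637293 -0.82518425 -0.51788208] 375.0676978859121
top [ 206.8495393    33.00686235 1536.90707479] [ 0.20217433  0.0309555  -0.97920433] 506.63972125327314
{'time_s': 0.1, 'qpos': array([ 7.51726009e+01,  1.83479737e+01,  8.96984715e+01, -4.96424196e-04,
        7.20440623e+01, -1.14531531e+00]), 'qvel': array([-0.06029088, -0.01057126, -0.17844281,  0.00866186,  0.05777891,
       -0.05425507]), 'effort': array([-3.31602878e-04, -4.13334990e+01, -2.32510167e+01,  7.28455768e-02,
        4.20752855e-02, -7.55628434e-05]), 'ee_pos': array([135.87602503, 558.20224963, 179.21084109]), 'ee_rot': array([-1.79909501e+02, -1.33717184e-03,  1.66318069e+02]), 'force': array([ 0.07126713, -0.12424135, -0.43846371]), 'torque': array([-0.00384923, -0.02632932,  0.03350397]), 'gripper_width': 91.1290370319682}
```

View pics/side0.png

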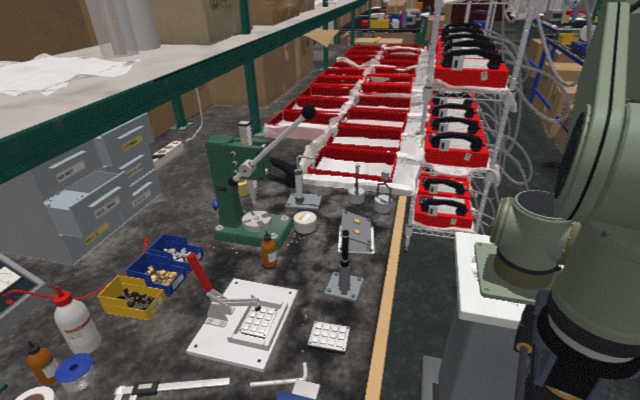

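View pics/top0.png

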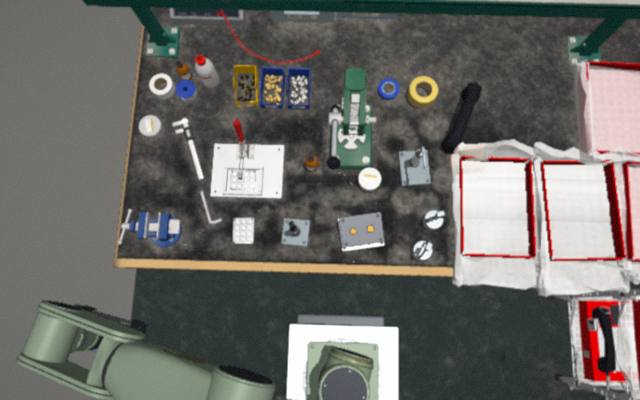

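Side: probe and holder at (345,275), panel (356,230), hook stand (300,190), candidate weights at (357,190) and (383,200). Top: candidates (434,219) and (423,250), holder (295,231), panel (360,231), hook (415,165). Next I'll enlarge the candidates and the hook.

Run:
```python
from h import *
s=cv2.imread('pics/side0.png');t=cv2.imread('pics/top0.png')
R=lambda a,k:cv2.resize(a,None,fx=k,fy=k,interpolation=cv2.INTER_CUBIC)
a=R(s[150:225,270:410],5.7)[:, :798]   # side
b=R(t[140:265,270:470],4)[:, :798]
im=np.zeros((600,800,3),np.uint8)
a=R(s[150:220,270:410],4.2);im[:294,:588]=a[:294,:588]
b=R(t[140:265,335:460],2.4);im[300:,:300]=b[:300,:300]
c=R(t[205:255,270:390],4);im[300:500,310:790]=c
cv2.imwrite('pics/c1.png',im)
for p in[(434,219),(423,250)]:
  for z in(0,40,125):print(p,z,onz('top',*p,z))
for n,p in dict(hold=(295,231),panel=(360,231),tin=(370,178),bottle=(312,162),keypad=(243,230),hook=(415,165)).items(): print(n,onz('top',*p,10))
```

```text
(434, 219) 0 [ 474.  -270.3    0. ]
(434, 219) 40 [ 467.  -262.4   40. ]
(434, 219) 125 [ 452.3 -245.6  125. ]
(423, 250) 0 [ 377.9 -235.5    0. ]
(423, 250) 40 [ 373.4 -228.5   40. ]
(423, 250) 125 [ 363.9 -213.6  125. ]
hold [424.  154.1  10. ]
panel [429.3 -43.2  10. ]
tin [596.  -71.8  10. ]
bottle [642.8 110.2  10. ]
keypad [422.8 312.3  10. ]
hook [ 641.6 -211.8   10. ]
```

View pics/c1.png

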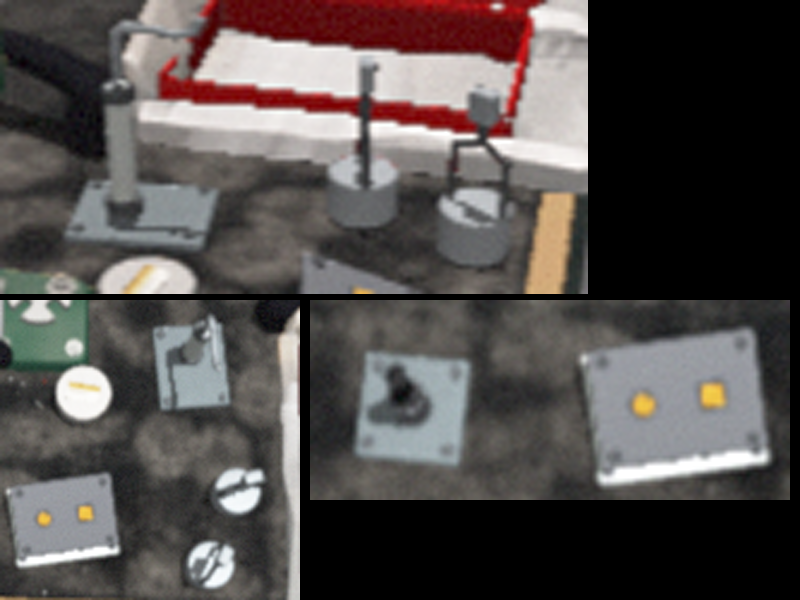

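The two candidates are (434,219) and (423,250) in the top view. Both have a tab and a wire loop. (434,219) is about 540 mm from the base and the other about 436 mm, so (434,219), side (357,190), is the test weight. The panel has the round contact on the robot's left, as described.

Run:
```python
from h import *
S=lambda x,y:(270+x/4.2-.4,150+y/4.2-.4)
T=lambda x,y:(335+x/2.4-.3,140+(y-300)/2.4-.3)
U=lambda x,y:(270+(x-310)/4-.4,205+(y-300)/4-.4)
print('tabtop',tri(S(367,62),T(257,478)))
print('disc',tri(S(363,172),T(238,492)),onz('top',*T(238,492),40))
print('loop ends z70',onz('top',*T(219,497),60),onz('top',*T(264,475),138))
print('hooktip',tri(S(205,17),T(218,366)), onz('top',*T(218,366),182))
print('hookcorner',tri(S(115,30),T(208,320)),onz('top',*T(208,320),171))
print('posttop',tri(S(118,88),T(195,348)),onz('top',*T(195,348),120))
print('postfoot',onz('side',*S(122,212),10),'sidetip182',onz('side',*S(205,17),182))
for p in[(153,327),(222,318),(229,405),(161,411)]:print('stand',onz('top',*T(*p),10))
r=onz('top',*U(643,405),50);q=onz('top',*U(712,395),50);d=r-q
print('round',r,'sq',q,np.linalg.norm(d),'yaw',np.degrees(np.arctan2(-d[0],d[1])))
h=[onz('top',*U(*p),10) for p in[(365,352),(470,362),(460,465),(357,455)]];print('holder',h,np.mean(h,0))
print('probe top',onz('top',*U(401,374),171))
for n in('panel',):print([onz('top',*U(*p),z) for p,z in[((580,355),62),((752,330),62),((768,455),32),((598,475),32)]])
# edges
print(proj('side',r),proj('side',q))
for x in np.linspace(-8,20,5):pass
for yaw in(0,5,10,15):
  a=np.radians(yaw);ly=np.array([-np.sin(a),np.cos(a),0])
  c=np.array([467,-262.4,0]);print(yaw,[proj('side',c+k*24*ly+[0,0,86]) for k in(1,-1)],[proj('top',c+k*24*ly+[0,0,86]) for k in(1,-1)])
```

```text
tabtop (array([ 467.2, -266.6,  130.6]), 1.3)
disc (array([ 466.3, -262.8,   35.8]), 1.3) [ 464.9 -262.    40. ]
loop ends z70 [ 454.6 -234.6   60. ] [ 468.9 -273.3  138. ]
hooktip (array([ 584.4, -213.9,  180.6]), 6.1) [ 587.1 -213.3  182. ]
hookcorner (array([ 648.1, -204.9,  166.7]), 1.7) [ 645.8 -204.3  171. ]
posttop (array([ 635.7, -195.2,  122.1]), 19.6) [ 626.4 -197.   120. ]
postfoot [ 649.7 -200.5   10. ] sidetip182 [ 580.2 -209.8  182. ]
stand [ 686.1 -160.2   10. ]
stand [ 700.8 -250.6   10. ]
stand [ 583.6 -258.1   10. ]
stand [ 573.3 -170.4   10. ]
round [423.3 -20.1  50. ] sq [432.2 -71.   50. ] 51.67223625894277 yaw 9.918053763937671
holder [array([464.2, 191.4,  10. ]), array([458.7, 111. ,  10. ]), array([379.8, 115.6,  10. ]), array([385.3, 193.7,  10. ])] [422.    152.925  10.   ]
probe top [422.6 149.5 171. ]
[array([457.5,  27.4,  62. ]), array([479.6, -99.2,  62. ]), array([ 391. , -114.4,   32. ]), array([372.7,  11.7,  32. ])]
[356.3 230.3] [356.3 219.8]
0 [array([355.2, 180.7]), array([357.8, 174. ])] [array([428.8, 216.2]), array([445.4, 216.6])]
5 [array([355.8, 180.8]), array([357.2, 174. ])] [array([428.8, 216.9]), array([445.3, 215.9])]
10 [array([356.5, 180.8]), array([356.5, 173.9])] [array([429. , 217.6]), array([445.2, 215.2])]
15 [array([357.2, 180.8]), array([355.9, 173.9])] [array([429.1, 218.3]), array([445. , 214.5])]
```

```bash
python3 -m jog '[{"dx":0.0165,"dy":-0.026,"dz":0.006,"wz":-0.14,"grip":-0.3},{"dx":0.0165,"dy":-0.026,"dz":0.006,"wz":-0.14,"grip":-0.3},{"dx":0.0165,"dy":-0.026,"dz":0.006,"wz":-0.14,"grip":-0.3},{"dx":0.0165,"dy":-0.026,"dz":0.006,"wz":-0.14,"grip":-0.3},{"dx":0.0165,"dy":-0.026,"dz":0.006,"wz":-0.14,"grip":-0.3},{"dx":0.0165,"dy":-0.026,"dz":0.006,"wz":-0.14,"grip":-0.3},{"dx":0.0165,"dy":-0.026,"dz":0.006,"wz":-0.14,"grip":-0.3},{"dx":0.0165,"dy":-0.026,"dz":0.006,"wz":-0.14,"grip":-0.3},{"dx":0.0165,"dy":-0.026,"dz":0.006,"wz":-0.14,"grip":-0.3},{"dx":0.0165,"dy":-0.026,"dz":0.006,"wz":-0.14,"grip":-0.3}]'
python3 -m jog '[{"dx":0.011,"dy":-0.03,"wz":-0.133,"grip":-0.3},{"dx":0.011,"dy":-0.03,"wz":-0.133,"grip":-0.3},{"dx":0.011,"dy":-0.03,"wz":-0.133,"grip":-0.3},{"dx":0.011,"dy":-0.03,"wz":-0.133,"grip":-0.3},{"dx":0.011,"dy":-0.03,"wz":-0.133,"grip":-0.3},{"dx":0.011,"dy":-0.03,"wz":-0.133,"grip":-0.3},{"dx":0.011,"dy":-0.03,"wz":-0.133,"grip":-0.3},{"dx":0.011,"dy":-0.03,"wz":-0.133,"grip":-0.3},{"dx":0.011,"dy":-0.03,"wz":-0.133,"grip":-0.3},{"dx":0.011,"dy":-0.03,"wz":-0.133,"grip":-0.3}]'
```

```text
invalid input
invalid input
```

```bash
python3 -m jog '[{"dx":0.0165,"dy":-0.026,"dz":0.006,"wx":0,"wy":0,"wz":-0.14,"grip":-0.3}]'
```

```text
time_s: 0.2
ee_pos: [151.4, 533.8, 184.4]
ee_rot: [-179.9, -0.0, 158.2]
force: [0.1, -0.5, 0.0]
gripper_width: 85.8
```

All keys are required.

```bash
python3 -m jog '[{"dx":0.0165,"dy":-0.026,"dz":0.006,"wx":0,"wy":0,"wz":-0.14,"grip":-0.3},{"dx":0.0165,"dy":-0.026,"dz":0.006,"wx":0,"wy":0,"wz":-0.14,"grip":-0.3},{"dx":0.0165,"dy":-0.026,"dz":0.006,"wx":0,"wy":0,"wz":-0.14,"grip":-0.3},{"dx":0.0165,"dy":-0.026,"dz":0.006,"wx":0,"wy":0,"wz":-0.14,"grip":-0.3},{"dx":0.0165,"dy":-0.026,"dz":0.006,"wx":0,"wy":0,"wz":-0.14,"grip":-0.3},{"dx":0.0165,"dy":-0.026,"dz":0.006,"wx":0,"wy":0,"wz":-0.14,"grip":-0.3},{"dx":0.0165,"dy":-0.026,"dz":0.006,"wx":0,"wy":0,"wz":-0.14,"grip":-0.3},{"dx":0.0165,"dy":-0.026,"dz":0.006,"wx":0,"wy":0,"wz":-0.14,"grip":-0.3},{"dx":0.0165,"dy":-0.026,"dz":0.006,"wx":0,"wy":0,"wz":-0.14,"grip":-0.3}]'
python3 -m jog '[{"dx":0.011,"dy":-0.03,"dz":0,"wx":0,"wy":0,"wz":-0.133,"grip":-0.3},{"dx":0.011,"dy":-0.03,"dz":0,"wx":0,"wy":0,"wz":-0.133,"grip":-0.3},{"dx":0.011,"dy":-0.03,"dz":0,"wx":0,"wy":0,"wz":-0.133,"grip":-0.3},{"dx":0.011,"dy":-0.03,"dz":0,"wx":0,"wy":0,"wz":-0.133,"grip":-0.3},{"dx":0.011,"dy":-0.03,"dz":0,"wx":0,"wy":0,"wz":-0.133,"grip":-0.3},{"dx":0.011,"dy":-0.03,"dz":0,"wx":0,"wy":0,"wz":-0.133,"grip":-0.3},{"dx":0.011,"dy":-0.03,"dz":0,"wx":0,"wy":0,"wz":-0.133,"grip":-0.3},{"dx":0.011,"dy":-0.03,"dz":0,"wx":0,"wy":0,"wz":-0.133,"grip":-0.3},{"dx":0.011,"dy":-0.03,"dz":0,"wx":0,"wy":0,"wz":-0.133,"grip":-0.3},{"dx":0.011,"dy":-0.03,"dz":0,"wx":0,"wy":0,"wz":-0.133,"grip":-0.3}]'
```

```text
time_s: 1.1
ee_pos: [301.3, 297.4, 239.9]
ee_rot: [-180.0, 0.0, 85.8]
force: [-0.3, 0.1, -0.4]
gripper_width: 59.4
time_s: 2.1
ee_pos: [411.0, -2.6, 239.7]
ee_rot: [-180.0, 0.0, 9.6]
force: [-0.1, -0.4, 0.3]
gripper_width: 59.4
```

```bash
python3 -m jog '[{"dx":0.006,"dy":-0.029,"dz":0,"wx":0,"wy":0,"wz":0,"grip":-0.3},{"dx":0.006,"dy":-0.029,"dz":0,"wx":0,"wy":0,"wz":0,"grip":-0.3},{"dx":0.006,"dy":-0.029,"dz":0,"wx":0,"wy":0,"wz":0,"grip":-0.3},{"dx":0.006,"dy":-0.029,"dz":0,"wx":0,"wy":0,"wz":0,"grip":-0.3},{"dx":0.006,"dy":-0.029,"dz":0,"wx":0,"wy":0,"wz":0,"grip":-0.3},{"dx":0.006,"dy":-0.029,"dz":0,"wx":0,"wy":0,"wz":0,"grip":-0.3},{"dx":0.006,"dy":-0.029,"dz":0,"wx":0,"wy":0,"wz":0,"grip":-0.3},{"dx":0.006,"dy":-0.029,"dz":-0.02,"wx":0,"wy":0,"wz":0,"grip":-0.3},{"dx":0.006,"dy":-0.029,"dz":-0.03,"wx":0,"wy":0,"wz":0,"grip":-0.3},{"dx":0,"dy":0,"dz":-0.02,"wx":0,"wy":0,"wz":0,"grip":-0.3}]'
python3 - <<'E'
from h import *
s=shot('side','s1.png');t=shot('top','t1.png')
im=np.zeros((600,800,3),np.uint8)
a=cv2.resize(s[130:220,290:420],None,fx=6,fy=6,interpolation=cv2.INTER_CUBIC);im[:540,:780]=a
cv2.imwrite('pics/c2.png',im[:540,:,::-1])
e=env.state()['ee_pos'];print(e,proj('side',e))
E
```

```text
time_s: 3.1
ee_pos: [464.8, -265.0, 167.5]
ee_rot: [180.0, 0.1, 9.7]
force: [-0.1, 1.3, 0.3]
gripper_width: 59.2
[ 462.69696822 -261.64794364  166.45560295] [358.7 154.9]
```

View pics/c2.png

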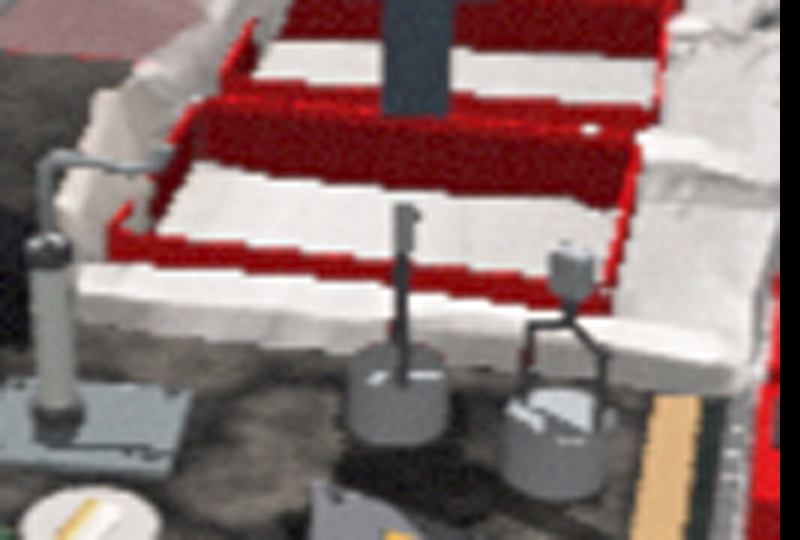

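```bash
python3 -m jog '[{"dx":0.003,"dy":0,"dz":-0.02,"wx":0,"wy":0,"wz":0,"grip":-0.3},{"dx":0,"dy":0,"dz":-0.02,"wx":0,"wy":0,"wz":0,"grip":-0.3},{"dx":0,"dy":0,"dz":-0.02,"wx":0,"wy":0,"wz":0,"grip":-0.3},{"dx":0,"dy":0,"dz":0,"wx":0,"wy":0,"wz":0,"grip":-0.3},{"dx":0,"dy":0,"dz":0,"wx":0,"wy":0,"wz":0,"grip":1},{"dx":0,"dy":0,"dz":0,"wx":0,"wy":0,"wz":0,"grip":1},{"dx":0,"dy":0,"dz":0,"wx":0,"wy":0,"wz":0,"grip":1},{"dx":0,"dy":0,"dz":0,"wx":0,"wy":0,"wz":0,"grip":1},{"dx":0,"dy":0,"dz":0,"wx":0,"wy":0,"wz":0,"grip":1},{"dx":0,"dy":0,"dz":0,"wx":0,"wy":0,"wz":0,"grip":1}]' 30
python3 -m jog '[{"dx":0,"dy":0,"dz":0,"wx":0,"wy":0,"wz":0,"grip":1},{"dx":0,"dy":0,"dz":0,"wx":0,"wy":0,"wz":0,"grip":1},{"dx":0,"dy":0,"dz":0.01,"wx":0,"wy":0,"wz":0,"grip":1},{"dx":0,"dy":0,"dz":0.02,"wx":0,"wy":0,"wz":0,"grip":1},{"dx":0,"dy":0,"dz":0.03,"wx":0,"wy":0,"wz":0,"grip":1},{"dx":0,"dy":0,"dz":0.03,"wx":0,"wy":0,"wz":0,"grip":1},{"dx":0,"dy":0,"dz":0,"wx":0,"wy":0,"wz":0,"grip":1}]'
```

```text
time_s: 4.2
ee_pos: [468.1, -262.4, 110.2]
ee_rot: [180.0, -0.0, 9.9]
force: [0.6, 0.6, -0.6]
gripper_width: 14.4
time_s: 4.9
ee_pos: [470.6, -263.8, 205.2]
ee_rot: [179.6, -0.4, 9.9]
force: [0.7, -0.1, 0.2]
gripper_width: 0.5
```

The grasp missed: the width closed to 0.5. I'll look.

Run:
```python
from h import *
s=shot('side','s2.png');t=shot('top','t2.png')
im=np.zeros((600,800,3),np.uint8)
im[:300,:420]=cv2.resize(s[130:230,290:430],None,fx=3,fy=3,interpolation=cv2.INTER_CUBIC)
im[:600,425:785]=cv2.resize(t[140:265,390:465],(360,600),interpolation=cv2.INTER_CUBIC)
cv2.imwrite('pics/c3.png',im[:,:,::-1])
print(env.state()['ee_pos'])
```

```text
[ 468.29888378 -262.46480399  200.98967942]
```

View pics/c3.png

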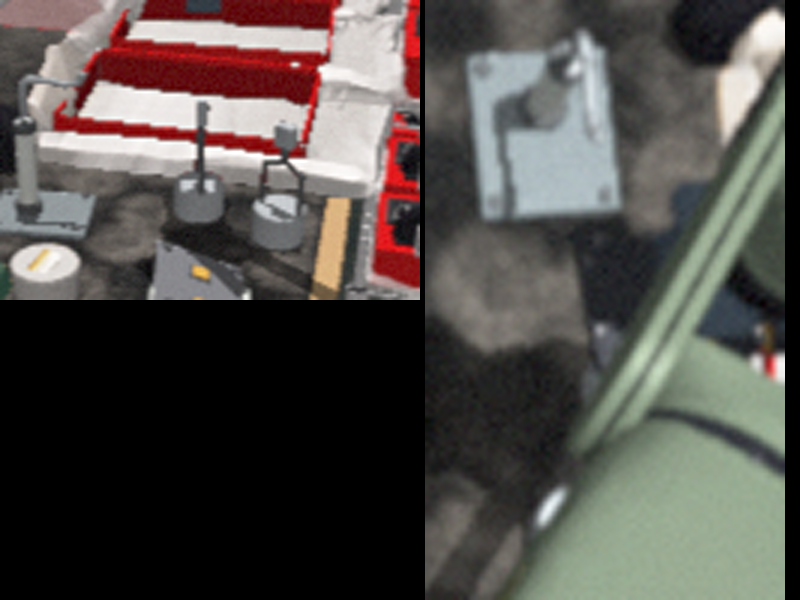

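Run:
```python
from h import *
e=env.state();p=e['ee_pos'];print(p,e['ee_rot'],e['qpos'],e['gripper_width'])
print('tcp side',proj('side',p),'top',proj('top',p))
for z in (40,138):print(z,onz('side',357.3,165.0 if z==138 else 190.6,z))
s=cv2.imread('pics/s2.png')
cv2.imwrite('pics/c4.png',cv2.resize(s[90:220,310:410],(500,650),interpolation=cv2.INTER_CUBIC)[:600])
for y in(-262,-300,-330):print(y,proj('side',[468,y,201]))
```

```text
[ 468.29888378 -262.46480399  200.98967942] [ 1.79920800e+02 -8.58988975e-02  9.90099431e+00] [-3.04933453e+01  1.40533710e+01  9.26130335e+01 -4.85945500e-03
  7.32168498e+01  4.96071182e+01] 0.6182365273238108
tcp side [357.4 144.4] top [445.7 208.5]
40 [ 461.6 -256.3   40. ]
138 [ 463.7 -247.3  138. ]
-262 [357.5 144.5]
-300 [359.6 139.9]
-330 [361.1 136.5]
```

View pics/c4.png

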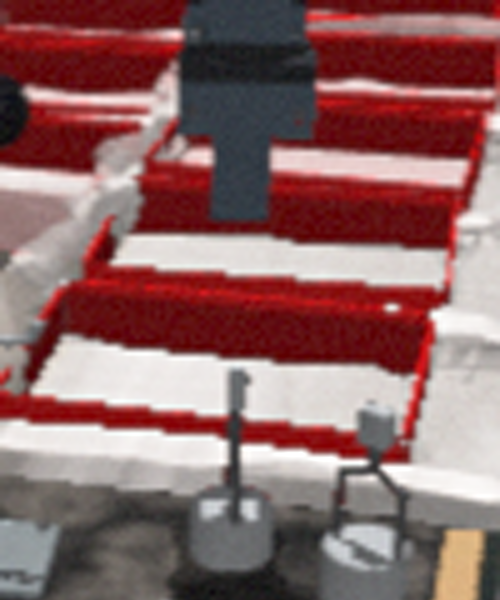

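The picture shows the fingertips at row 133.6, where the reported TCP should appear at row 144.4. The tip sits about 36 mm higher than reported, relative to the tab, and that explains the miss. The fingers straddle everything at a 60 mm opening, so it's safe to go down to a reported z of about 75 and test by the closing width.

```bash
python3 -m jog '[{"dx":0,"dy":0,"dz":0,"wx":0,"wy":0,"wz":0,"grip":-0.35},{"dx":0,"dy":0,"dz":0,"wx":0,"wy":0,"wz":0,"grip":-0.35},{"dx":0,"dy":0,"dz":0,"wx":0,"wy":0,"wz":0,"grip":-0.35},{"dx":0,"dy":0,"dz":0,"wx":0,"wy":0,"wz":0,"grip":-0.35},{"dx":0,"dy":0,"dz":-0.03,"wx":0,"wy":0,"wz":0,"grip":-0.35},{"dx":0,"dy":0,"dz":-0.03,"wx":0,"wy":0,"wz":0,"grip":-0.35},{"dx":0,"dy":0,"dz":-0.03,"wx":0,"wy":0,"wz":0,"grip":-0.35},{"dx":0,"dy":0,"dz":-0.02,"wx":0,"wy":0,"wz":0,"grip":-0.35},{"dx":0,"dy":0,"dz":-0.015,"wx":0,"wy":0,"wz":0,"grip":-0.35},{"dx":0,"dy":0,"dz":0,"wx":0,"wy":0,"wz":0,"grip":-0.35}]' 12
python3 -m jog '[{"dx":0,"dy":0,"dz":0,"wx":0,"wy":0,"wz":0,"grip":1},{"dx":0,"dy":0,"dz":0,"wx":0,"wy":0,"wz":0,"grip":1},{"dx":0,"dy":0,"dz":0,"wx":0,"wy":0,"wz":0,"grip":1},{"dx":0,"dy":0,"dz":0,"wx":0,"wy":0,"wz":0,"grip":1},{"dx":0,"dy":0,"dz":0,"wx":0,"wy":0,"wz":0,"grip":1},{"dx":0,"dy":0,"dz":0,"wx":0,"wy":0,"wz":0,"grip":1}]'
```

```text
time_s: 6.0
ee_pos: [466.4, -261.3, 72.7]
ee_rot: [-179.8, 0.2, 9.9]
force: [-0.7, 0.5, -0.3]
gripper_width: 61.6
time_s: 6.6
ee_pos: [468.3, -262.2, 75.4]
ee_rot: [180.0, -0.0, 9.9]
force: [-0.5, 0.7, 2.1]
gripper_width: 22.8
```

Run:
```python
from h import *
s=shot('side','s3.png')
e=env.state();print(e['ee_pos'],e['gripper_width'],e['force'],proj('side',e['ee_pos']))
cv2.imwrite('pics/c5.png',cv2.resize(s[120:220,310:410,::-1],(600,600),interpolation=cv2.INTER_CUBIC))
```

```text
[ 468.24841636 -262.26145297   75.37259427] 22.441523229740934 [-0.11858644  0.537217    1.79608508] [356.  180.2]
```

Width is 22.4 mm, so the tab is gripped, and I'll keep the roughly +36 mm height offset in mind. Next I lift 102 mm and go to a pre-insertion pose about 65 mm in front of the seat.

```bash
python3 -m jog '[{"dx":0,"dy":0,"dz":0,"wx":0,"wy":0,"wz":0,"grip":1},{"dx":0,"dy":0,"dz":0.012,"wx":0,"wy":0,"wz":0,"grip":1},{"dx":0,"dy":0,"dz":0.02,"wx":0,"wy":0,"wz":0,"grip":1},{"dx":0,"dy":0,"dz":0.025,"wx":0,"wy":0,"wz":0,"grip":1},{"dx":0,"dy":0,"dz":0.025,"wx":0,"wy":0,"wz":0,"grip":1},{"dx":0.014,"dy":0.009,"dz":0.02,"wx":0,"wy":0,"wz":0,"grip":1},{"dx":0.02,"dy":0.012,"dz":0,"wx":0,"wy":0,"wz":0,"grip":1},{"dx":0.02,"dy":0.012,"dz":0,"wx":0,"wy":0,"wz":0,"grip":1},{"dx":0.02,"dy":0.01,"dz":0,"wx":0,"wy":0,"wz":-0.03,"grip":1},{"dx":0,"dy":0,"dz":0,"wx":0,"wy":0,"wz":0,"grip":1}]' 35
python3 - <<'E'
from h import *
s=shot('side','s4.png');t=shot('top','t4.png')
im=np.zeros((600,800,3),np.uint8)
im[:480,:480]=cv2.resize(s[130:210,290:370],(480,480),interpolation=cv2.INTER_CUBIC)
im[:360,485:785]=cv2.resize(t[140:200,400:450],(300,360),interpolation=cv2.INTER_CUBIC)
cv2.imwrite('pics/c6.png',im[:480,:,::-1])
e=env.state();print(e['ee_pos'],e['gripper_width'],e['force'],e['torque'],e['time_s'])
E
```

```text
time_s: 7.65
ee_pos: [544.1, -218.0, 176.5]
ee_rot: [-180.0, -0.1, 8.3]
force: [-1.6, 0.2, -3.6]
gripper_width: 21.9
[ 541.34969816 -218.97606853  176.35146   ] 22.105158872512852 [-3.28242322e-03  1.23428962e-01 -4.46740348e+00] [-0.10144425  0.20497402 -0.01603091] 7.75
```

View pics/c6.png

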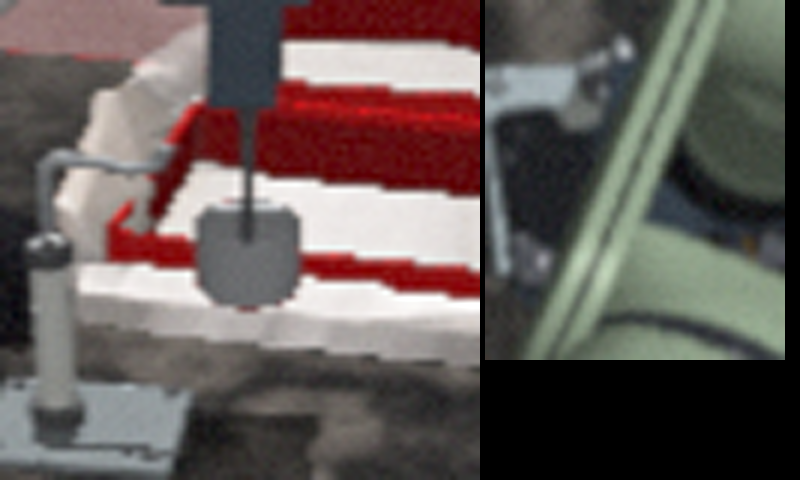

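Run:
```python
from h import *
f=lambda X:((proj('side',X)-[290,130])*6).round(0)
for z0 in(95,102,109):
  c=np.array([539,-219,z0]);d=np.array([-.157,.987,0])
  print(z0,'bottom near',f(c+28*d),'top far',f(c-28*d+[0,0,40]),'near leg base',f(c+24*d+[0,0,40]),'roof',f(c+[0,0,98.5]),'roof under',f(c+[0,0,91.5]))
for n,X in dict(tip=(585,-213,182),seat=(604,-210,169),corner=(648,-203,171),posttop=(648,-203,120),foot=(648,-203,10)).items():print(n,f(X))
# current weight seen at lift (s1): tabletop weight
g=lambda X:((proj('side',X)-[290,130])*6).round(0)
c=np.array([466,-263,0]);print('table: bottom near',g(c+28*d),'top far',g(c-28*d+[0,0,40]),'tabtop',g(c+[0,0,138]))
```

```text
95 bottom near [248. 317.] top far [256. 201.] near leg base [249. 245.] roof [253. 121.] roof under [253. 134.]
102 bottom near [248. 305.] top far [256. 189.] near leg base [249. 233.] roof [253. 109.] roof under [253. 121.]
109 bottom near [248. 293.] top far [256. 177.] near leg base [249. 220.] roof [253.  95.] roof under [253. 109.]
tip [163. 139.]
seat [127. 161.]
corner [ 42. 155.]
posttop [ 47. 242.]
foot [ 56. 419.]
table: bottom near [395. 445.] top far [399. 332.] tabtop [404. 197.]
```

Observed against predicted positions put the held weight at z ≈ 101, with the roof underside about 10 mm above the hook tip and the disc about 20 mm below the bar. Slide it in.

```bash
python3 -m jog '[{"dx":0.0125,"dy":0.0019,"dz":0,"wx":0,"wy":0,"wz":0,"grip":1},{"dx":0.0125,"dy":0.0019,"dz":0,"wx":0,"wy":0,"wz":0,"grip":1},{"dx":0.0125,"dy":0.0019,"dz":0,"wx":0,"wy":0,"wz":0,"grip":1},{"dx":0.0125,"dy":0.0019,"dz":0,"wx":0,"wy":0,"wz":0,"grip":1},{"dx":0.0125,"dy":0.0019,"dz":0,"wx":0,"wy":0,"wz":0,"grip":1},{"dx":0,"dy":0,"dz":0,"wx":0,"wy":0,"wz":0,"grip":1},{"dx":0,"dy":0,"dz":0,"wx":0,"wy":0,"wz":0,"grip":1}]'
python3 -m jog '[{"dx":0,"dy":0,"dz":-0.007,"wx":0,"wy":0,"wz":0,"grip":1},{"dx":0,"dy":0,"dz":-0.007,"wx":0,"wy":0,"wz":0,"grip":1},{"dx":0,"dy":0,"dz":-0.006,"wx":0,"wy":0,"wz":0,"grip":1},{"dx":0,"dy":0,"dz":0,"wx":0,"wy":0,"wz":0,"grip":1},{"dx":0,"dy":0,"dz":0,"wx":0,"wy":0,"wz":0,"grip":1}]'
python3 -m jog '[{"dx":0,"dy":0,"dz":-0.006,"wx":0,"wy":0,"wz":0,"grip":1},{"dx":0,"dy":0,"dz":-0.006,"wx":0,"wy":0,"wz":0,"grip":1},{"dx":0,"dy":0,"dz":0,"wx":0,"wy":0,"wz":0,"grip":1},{"dx":0,"dy":0,"dz":0,"wx":0,"wy":0,"wz":0,"grip":1}]'
```

```text
time_s: 8.45
ee_pos: [604.4, -209.6, 176.6]
ee_rot: [-180.0, 0.1, 8.2]
force: [-0.2, 0.1, -3.5]
gripper_width: 22.1
time_s: 8.95
ee_pos: [604.3, -209.8, 156.8]
ee_rot: [-180.0, 0.0, 8.2]
force: [-0.5, 0.3, -4.4]
gripper_width: 22.2
time_s: 9.35
ee_pos: [604.5, -209.9, 144.9]
ee_rot: [180.0, 0.0, 8.2]
force: [0.1, -2.0, -2.3]
gripper_width: 22.2
```

```bash
python3 -m jog '[{"dx":0,"dy":0,"dz":-0.003,"wx":0,"wy":0,"wz":0,"grip":1},{"dx":0,"dy":0,"dz":-0.002,"wx":0,"wy":0,"wz":0,"grip":1},{"dx":0,"dy":0,"dz":0,"wx":0,"wy":0,"wz":0,"grip":1},{"dx":0,"dy":0,"dz":0,"wx":0,"wy":0,"wz":0,"grip":1}]'
python3 - <<'E'
from h import *
s=shot('side','s5.png')
cv2.imwrite('pics/c7.png',cv2.resize(s[130:210,280:360,::-1],(560,560),interpolation=cv2.INTER_CUBIC))
e=env.state();print(e['ee_pos'],e['gripper_width'],e['force'],e['torque'])
E
```

```text
time_s: 9.75
ee_pos: [604.6, -209.9, 140.1]
ee_rot: [180.0, -0.0, 8.2]
force: [0.8, -0.8, -2.7]
gripper_width: 22.1
[ 604.59793261 -209.86137114  140.07992775] 22.154842261847048 [-0.3814692  -0.94179464 -2.49713838] [-0.24426963  0.03930665  0.02411766]
```

View pics/c7.png

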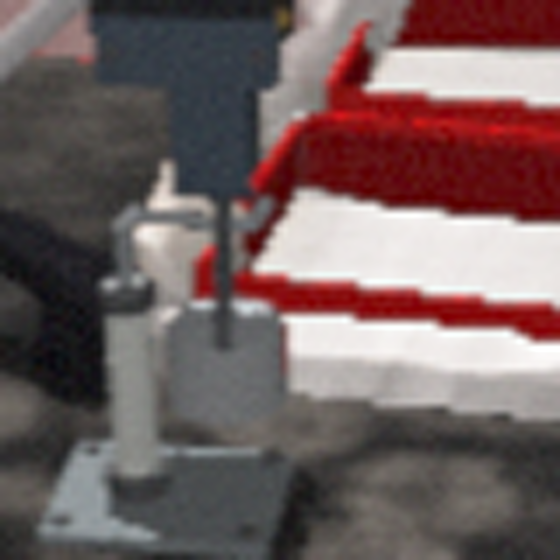

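The hook bar passes through the loop at the dip (loop leg column 225, hook end 265, riser 125), and the hook is partly down. Continue lowering until the load is off.

```bash
python3 -m jog '[{"dx":0,"dy":0,"dz":-0.003,"wx":0,"wy":0,"wz":0,"grip":1},{"dx":0,"dy":0,"dz":-0.001,"wx":0,"wy":0,"wz":0,"grip":1},{"dx":0,"dy":0,"dz":0,"wx":0,"wy":0,"wz":0,"grip":1},{"dx":0,"dy":0,"dz":0,"wx":0,"wy":0,"wz":0,"grip":1}]'
python3 -m jog '[{"dx":0,"dy":0,"dz":-0.002,"wx":0,"wy":0,"wz":0,"grip":1},{"dx":0,"dy":0,"dz":0,"wx":0,"wy":0,"wz":0,"grip":1},{"dx":0,"dy":0,"dz":0,"wx":0,"wy":0,"wz":0,"grip":1}]'
```

```text
time_s: 10.2
ee_pos: [605.1, -210.1, 138.9]
ee_rot: [179.9, -0.2, 8.2]
force: [-2.1, 1.1, 9.4]
gripper_width: 22.4
time_s: 10.5
ee_pos: [605.3, -210.1, 138.4]
ee_rot: [179.9, -0.2, 8.2]
force: [-3.2, 0.9, 14.8]
gripper_width: 22.2
```

```bash
python3 -m jog '[{"dx":0,"dy":0,"dz":0.0035,"wx":0,"wy":0,"wz":0,"grip":1},{"dx":0,"dy":0,"dz":0,"wx":0,"wy":0,"wz":0,"grip":1},{"dx":0,"dy":0,"dz":0,"wx":0,"wy":0,"wz":0,"grip":1}]'
python3 -m jog '[{"dx":0,"dy":0,"dz":0,"wx":0,"wy":0,"wz":0,"grip":0.4},{"dx":0,"dy":0,"dz":0,"wx":0,"wy":0,"wz":0,"grip":0.2},{"dx":0,"dy":0,"dz":0,"wx":0,"wy":0,"wz":0,"grip":0},{"dx":0,"dy":0,"dz":0,"wx":0,"wy":0,"wz":0,"grip":-0.2},{"dx":0,"dy":0,"dz":0,"wx":0,"wy":0,"wz":0,"grip":-0.2},{"dx":0,"dy":0,"dz":0.01,"wx":0,"wy":0,"wz":0,"grip":-0.2},{"dx":0,"dy":0,"dz":0.03,"wx":0,"wy":0,"wz":0,"grip":-0.2},{"dx":0,"dy":0,"dz":0.03,"wx":0,"wy":0,"wz":0,"grip":-0.2},{"dx":0,"dy":0,"dz":0.02,"wx":0,"wy":0,"wz":0,"grip":-0.2},{"dx":0,"dy":0,"dz":0,"wx":0,"wy":0,"wz":0,"grip":-0.2}]'
```

```text
time_s: 10.8
ee_pos: [605.1, -210.0, 138.9]
ee_rot: [179.9, -0.1, 8.2]
force: [-1.6, -0.1, 7.5]
gripper_width: 22.4
time_s: 11.8
ee_pos: [606.4, -210.5, 231.8]
ee_rot: [179.8, -0.4, 8.2]
force: [-0.2, 1.5, -0.3]
gripper_width: 54.4
```

The load bottomed out, so I released and withdrew. Next, back away from the press lever and go over the probe, then check the weight and measure the offset there.

```bash
python3 -m jog '[{"dx":-0.036,"dy":0.012,"dz":0,"wx":0,"wy":0,"wz":0,"grip":-0.2},{"dx":-0.036,"dy":0.012,"dz":0,"wx":0,"wy":0,"wz":0,"grip":-0.2},{"dx":-0.036,"dy":0.012,"dz":0,"wx":0,"wy":0,"wz":0,"grip":-0.2},{"dx":-0.036,"dy":0.012,"dz":0,"wx":0,"wy":0,"wz":0,"grip":-0.2},{"dx":-0.036,"dy":0.012,"dz":0,"wx":0,"wy":0,"wz":0,"grip":-0.2}]'
python3 -m jog '[{"dx":0,"dy":0.03,"dz":0,"wx":0,"wy":0,"wz":0,"grip":-0.2},{"dx":0,"dy":0.03,"dz":0,"wx":0,"wy":0,"wz":0,"grip":-0.2},{"dx":0,"dy":0.03,"dz":0,"wx":0,"wy":0,"wz":0,"grip":-0.2},{"dx":0,"dy":0.03,"dz":0,"wx":0,"wy":0,"wz":0,"grip":-0.2},{"dx":0,"dy":0.03,"dz":0,"wx":0,"wy":0,"wz":0,"grip":-0.2},{"dx":0,"dy":0.03,"dz":0,"wx":0,"wy":0,"wz":0,"grip":-0.2},{"dx":0,"dy":0.03,"dz":0,"wx":0,"wy":0,"wz":0,"grip":-0.2},{"dx":0,"dy":0.03,"dz":0,"wx":0,"wy":0,"wz":0,"grip":-0.2},{"dx":0,"dy":0.03,"dz":-0.02,"wx":0,"wy":0,"wz":0,"grip":-0.2},{"dx":0,"dy":0.03,"dz":-0.02,"wx":0,"wy":0,"wz":0,"grip":-0.2}]'
python3 -m jog '[{"dx":0,"dy":0,"dz":0,"wx":0,"wy":0,"wz":0,"grip":-0.2},{"dx":0,"dy":0,"dz":0,"wx":0,"wy":0,"wz":0,"grip":-0.2}]'
python3 - <<'E'
from h import *
s=shot('side','s6.png');t=shot('top','t6.png')
im=np.zeros((600,800,3),np.uint8)
im[:600,:420]=cv2.resize(s[170:310,300:398],(420,600),interpolation=cv2.INTER_CUBIC)
im[:300,425:725]=cv2.resize(s[135:210,280:355],(300,300),interpolation=cv2.INTER_CUBIC)
im[305:605,425:785]=cv2.resize(t[205:255,270:330],(360,300),interpolation=cv2.INTER_CUBIC)[:295]
cv2.imwrite('pics/c8.png',im[:,:,::-1])
e=env.state();p=e['ee_pos'];print(p,e['ee_rot'],e['gripper_width'],(proj('side',p)-[300,170])*4.286)
g=lambda X:((proj('side',X)-[300,170])*4.286).round(0)
for z in(10,76,171):print(z,g([422.5,151.5,z]))
for z0 in(63,70,78):
  c=np.array([603.5,-209.5,z0]);d=np.array([-.145,.989,0]);k=lambda X:((proj('side',X)-[280,135])*4).round(0)
  print(z0,k(c+28*d),k(c-28*d+[0,0,40]),k(c+24*d+[0,0,40]),k(c+[0,0,138]))
E
```

```text
time_s: 12.3
ee_pos: [422.3, -149.0, 226.3]
ee_rot: [-179.9, 0.1, 8.2]
force: [0.1, -0.3, -0.5]
gripper_width: 54.8
time_s: 13.3
ee_pos: [424.1, 151.4, 186.6]
ee_rot: [180.0, -0.0, 8.2]
force: [0.5, 0.1, 1.1]
gripper_width: 54.7
time_s: 13.5
ee_pos: [423.7, 150.1, 186.5]
ee_rot: [179.9, 0.1, 8.3]
force: [-0.1, 0.4, 1.1]
gripper_width: 54.7
[424.67001312 149.5769209  187.6814931 ] [ 1.79973351e+02 -1.96066367e-02  8.15236692e+00] 55.01780144092592 [189.8698 228.4438]
10 [187. 486.]
76 [189. 398.]
171 [192. 258.]
63 [124. 223.] [132. 147.] [124. 176.] [124.  49.]
70 [124. 216.] [132. 139.] [123. 169.] [124.  41.]
78 [124. 207.] [131. 130.] [123. 160.] [123.  31.]
```

View pics/c8.png

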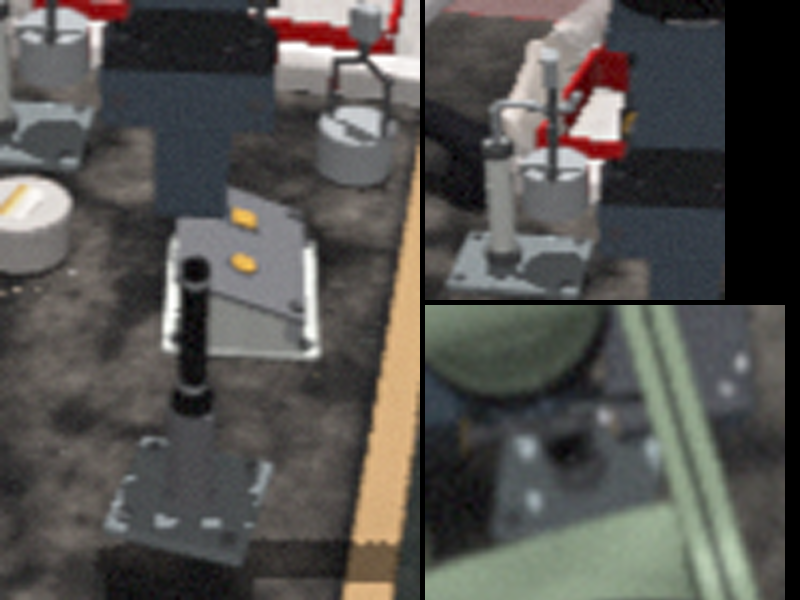

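The weight hangs with its disc rows matching the z0 = 63 prediction (tab top 48 against 49), so the hook is fully down. The probe top at (196,258) lies near its predicted (192,258), so it is at x ≈ 420.5. Descend and grip the handle.

```bash
python3 -m jog '[{"dx":-0.0035,"dy":0.001,"dz":-0.02,"wx":0,"wy":0,"wz":0,"grip":-0.2},{"dx":0,"dy":0,"dz":-0.025,"wx":0,"wy":0,"wz":0,"grip":-0.2},{"dx":0,"dy":0,"dz":-0.025,"wx":0,"wy":0,"wz":0,"grip":-0.2},{"dx":0,"dy":0,"dz":-0.025,"wx":0,"wy":0,"wz":0,"grip":-0.2},{"dx":0,"dy":0,"dz":0,"wx":0,"wy":0,"wz":0,"grip":0.2},{"dx":0,"dy":0,"dz":0,"wx":0,"wy":0,"wz":0,"grip":0.4},{"dx":0,"dy":0,"dz":0,"wx":0,"wy":0,"wz":0,"grip":1},{"dx":0,"dy":0,"dz":0,"wx":0,"wy":0,"wz":0,"grip":1},{"dx":0,"dy":0,"dz":0,"wx":0,"wy":0,"wz":0,"grip":1},{"dx":0,"dy":0,"dz":0,"wx":0,"wy":0,"wz":0,"grip":1}]' 30
python3 -m jog '[{"dx":0,"dy":0,"dz":0,"wx":0,"wy":0,"wz":0,"grip":1},{"dx":0,"dy":0,"dz":0,"wx":0,"wy":0,"wz":0,"grip":1},{"dx":0,"dy":0,"dz":0,"wx":0,"wy":0,"wz":0,"grip":1}]'
python3 - <<'E'
from h import *
e=env.state();print(e)
g=lambda X:((proj('side',X)-[300,170])*4.286).round(0)
for c in(0,15,25,35):print(c,g(np.array([424.7,149.6,187.7+c])+41*np.array([-.143,.99,0])))
E
```

```text
time_s: 14.6
ee_pos: [421.6, 151.4, 93.3]
ee_rot: [-180.0, -0.1, 8.2]
force: [0.2, -0.3, 3.1]
gripper_width: 15.2
time_s: 14.9
ee_pos: [421.6, 151.4, 93.2]
ee_rot: [-180.0, -0.1, 8.2]
force: [-0.2, -0.8, 5.2]
gripper_width: 15.6
{'time_s': 14.9, 'qpos': array([ 1.82928767e+01,  1.15143964e+01,  1.13042929e+02, -1.60119551e-02,
        5.53528494e+01,  1.00108022e+02]), 'qvel': array([ 0.03244649, -0.0668299 ,  0.15497118, -0.09506445,  0.0125735 ,
       -0.01352734]), 'effort': array([ 6.34563505e-02, -2.86516678e+01, -1.81504315e+01,  8.70883162e-02,
       -2.68901149e-01, -2.12205188e-03]), 'ee_pos': array([421.62636632, 151.40401944,  93.23942877]), 'ee_rot': array([-1.79997218e+02, -9.07439548e-02,  8.19394520e+00]), 'force': array([-0.19490151, -0.84708188,  5.24213537]), 'torque': array([-0.14156714,  0.27388504, -0.07092545]), 'gripper_width': 15.579573679350796}
0 [185. 276.]
15 [185. 251.]
25 [186. 234.]
35 [186. 217.]
```

Offset confirmed at about 36 mm here too, and the handle is gripped at 15.6 mm. Lift straight out, then carry the probe to a stand-off 40 mm off the round contact, tilting 20°.

```bash
python3 -m jog '[{"dx":0,"dy":0,"dz":0.01,"wx":0,"wy":0,"wz":0,"grip":1},{"dx":0,"dy":0,"dz":0.02,"wx":0,"wy":0,"wz":0,"grip":1},{"dx":0,"dy":0,"dz":0.02,"wx":0,"wy":0,"wz":0,"grip":1},{"dx":0,"dy":0,"dz":0.02,"wx":0,"wy":0,"wz":0,"grip":1},{"dx":0,"dy":0,"dz":0.015,"wx":0,"wy":0,"wz":0,"grip":1},{"dx":0,"dy":0,"dz":0,"wx":0,"wy":0,"wz":0,"grip":1}]' 40
python3 -m jog '[{"dx":-0.005,"dy":-0.022,"dz":0,"wx":0.007,"wy":-0.043,"wz":0,"grip":1},{"dx":-0.005,"dy":-0.022,"dz":0,"wx":0.007,"wy":-0.043,"wz":0,"grip":1},{"dx":-0.005,"dy":-0.022,"dz":-0.002,"wx":0.007,"wy":-0.043,"wz":0,"grip":1},{"dx":-0.005,"dy":-0.022,"dz":-0.002,"wx":0.007,"wy":-0.043,"wz":0,"grip":1},{"dx":-0.005,"dy":-0.022,"dz":-0.002,"wx":0.007,"wy":-0.043,"wz":0,"grip":1},{"dx":-0.005,"dy":-0.022,"dz":-0.003,"wx":0.007,"wy":-0.043,"wz":0,"grip":1},{"dx":-0.005,"dy":-0.022,"dz":-0.003,"wx":0.007,"wy":-0.043,"wz":0,"grip":1},{"dx":-0.005,"dy":-0.024,"dz":-0.003,"wx":0.007,"wy":-0.043,"wz":0,"grip":1},{"dx":0,"dy":0,"dz":0,"wx":0,"wy":0,"wz":0,"grip":1},{"dx":0,"dy":0,"dz":0,"wx":0,"wy":0,"wz":0,"grip":1}]'
python3 - <<'E'
from h import *
s=shot('side','s7.png');t=shot('top','t7.png')
im=np.zeros((600,800,3),np.uint8)
im[:600,:480]=cv2.resize(s[165:265,310:390],(480,600),interpolation=cv2.INTER_CUBIC)
im[:360,485:785]=cv2.resize(t[200:260,335:385],(300,360),interpolation=cv2.INTER_CUBIC)
cv2.imwrite('pics/c9.png',im[:,:,::-1])
e=env.state();p=e['ee_pos'];print(p,e['ee_rot'],e['gripper_width'],e['force'])
from scipy.spatial.transform import Rotation as Ro
R=Ro.from_euler('xyz',e['ee_rot'],degrees=True).as_matrix();print('z',R[:,2])
g=lambda X:((proj('side',X)-[310,165])*6).round(0);k=lambda X:((proj('top',X)-[335,200])*6+[485,0]).round(0)
tip1=p+R[:,2]*80.2;tip2=p+[0,0,36]+R[:,2]*116.2
for n,X in dict(tip1=tip1,tip2=tip2,round=np.array([423.3,-20.1,50]),sq=np.array([432.2,-71,50])).items():print(n,X,g(X),k(X))
E
```

```text
time_s: 15.5
ee_pos: [422.3, 151.7, 179.6]
ee_rot: [-180.0, -0.2, 8.2]
force: [-0.0, 0.4, -0.2]
gripper_width: 14.9
time_s: 16.5
ee_pos: [380.3, -27.1, 161.9]
ee_rot: [-179.6, -19.9, 8.0]
force: [0.4, 0.1, 0.2]
gripper_width: 15.4
[381.34028259 -26.24628702 162.44899456] [-179.59838126  -19.93981583    8.15257427] 15.712587773402616 [-0.47617234 -0.57718357 -1.8849458 ]
z [ 0.33658409  0.05529923 -0.94002827]
tip1 [408.33432626 -21.81128899  87.05872729] [314. 328.] [598. 205.]
tip2 [420.45135334 -19.8205168   89.21770956] [287. 322.] [595. 179.]
round [423.3 -20.1  50. ] [278. 392.] [592. 185.]
sq [432.2 -71.   50. ] [278. 329.] [696. 170.]
```

View pics/c9.png

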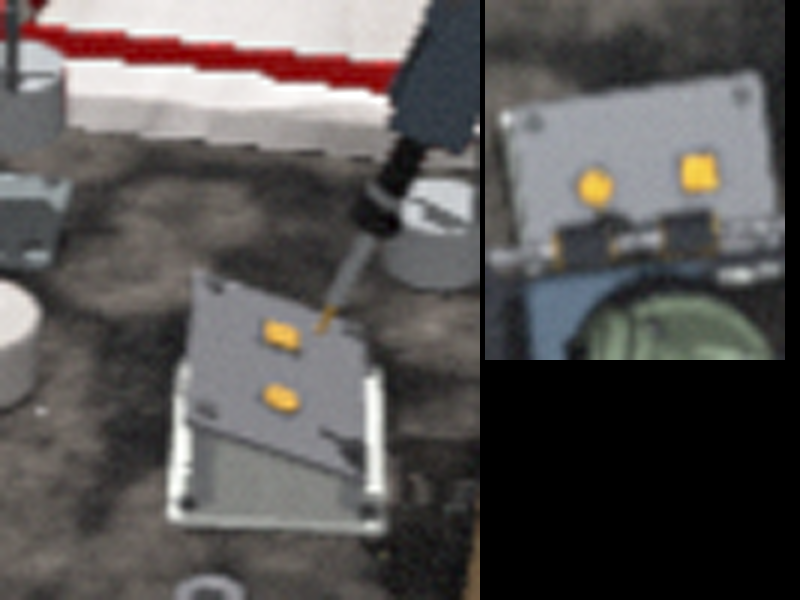

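The tip's orange end is at (322,330), close to the tool-frame hypothesis tip1 (314,328). The round contact is at (281,398) and the square one at (281,334). The offset therefore lies along the tool axis. Now for centroids of the contacts and tip.

Run:
```python
from h import *
def blobs(f,x0,x1,y0,y1):
    h=cv2.cvtColor(cv2.imread(f)[y0:y1,x0:x1],cv2.COLOR_BGR2HSV)
    m=cv2.inRange(h,(8,110,90),(35,255,255));n,l,st,c=cv2.connectedComponentsWithStats(m)
    return [(c[i]+[x0,y0],st[i,4],st[i,:4]) for i in range(1,n) if st[i,4]>2]
P={}
for f,b in(('pics/side0.png',(340,380,205,260)),('pics/s7.png',(340,380,205,260)),('pics/top0.png',(340,385,210,250)),('pics/t7.png',(340,385,200,250))):
    for x in blobs(f,*b):print(f,x[0].round(2),x[1],x[2])
```

```text
pics/side0.png [356.5 220.5] 20 [14 14  6  4]
pics/side0.png [356.39 231.11] 18 [14 24  6  5]
pics/s7.png [364.4 216.8] 5 [24 11  2  3]
pics/s7.png [356.5 220.5] 20 [14 14  6  4]
pics/s7.png [356.37 231.  ] 19 [14 24  6  5]
pics/top0.png [370.13 228.48] 31 [28 16  6  6]
pics/top0.png [352.91 230.91] 22 [11 19  5  5]
pics/t7.png [370.27 228.55] 33 [28 26  6  6]
pics/t7.png [352.91 230.91] 22 [11 29  5  5]
```

Contact centroids agree with the earlier measurement, and the tip lies on line to about 2 mm. Advance 30 mm along the tool axis with a small +x correction, and take a force baseline.

```bash
python3 -m jog '[{"dx":0.004,"dy":0,"dz":-0.006,"wx":0,"wy":0,"wz":0,"grip":1},{"dx":0.004,"dy":0.0005,"dz":-0.0111,"wx":0,"wy":0,"wz":0,"grip":1},{"dx":0.004,"dy":0.0007,"dz":-0.0111,"wx":0,"wy":0,"wz":0,"grip":1},{"dx":0,"dy":0,"dz":0,"wx":0,"wy":0,"wz":0,"grip":1},{"dx":0,"dy":0,"dz":0,"wx":0,"wy":0,"wz":0,"grip":1},{"dx":0,"dy":0,"dz":0,"wx":0,"wy":0,"wz":0,"grip":1}]' 45
python3 - <<'E'
from h import *
from scipy.spatial.transform import Rotation as Ro
F=[]
for i in range(8):
    env.grab_frame('side');e=env.state();R=Ro.from_euler('xyz',e['ee_rot'],degrees=True).as_matrix();F.append([*(R.T@e['force']),*e['ee_pos'],*e['torque']])
F=np.array(F);print(F.mean(0).round(2),F.std(0).round(2));p=e['ee_pos']
print('tip1',p+R[:,2]*80.2,R[:,2])
s=shot('side','s8.png');t=shot('top','t8.png')
im=np.zeros((600,800,3),np.uint8)
im[:600,:480]=cv2.resize(s[200:250,340:380],(480,600),interpolation=cv2.INTER_CUBIC)
im[:360,485:785]=cv2.resize(t[210:246,340:370],(300,360),interpolation=cv2.INTER_CUBIC)
cv2.imwrite('pics/c10.png',im[:,:,::-1])
g=lambda X:((proj('side',X)-[340,200])*12).round(0);k=lambda X:((proj('top',X)-[340,210])*10+[485,0]).round(0)
tp=p+R[:,2]*80.2
for n,X in dict(tip=tp,collar=tp-R[:,2]*66,shank=tp-R[:,2]*18,rnd=np.array([423.5,-20,50])).items():print(n,X.round(1),g(X),k(X))
E
```

```text
time_s: 17.2
ee_pos: [393.5, -25.3, 134.7]
ee_rot: [-179.6, -20.0, 8.2]
force: [-0.3, -0.1, -0.4]
gripper_width: 15.2
[ 1.2000e-01  2.2000e-01  9.7000e-01  3.9322e+02 -2.5600e+01  1.3465e+02
 -1.0000e-01  4.3000e-01  1.0000e-02] [0.54 0.49 0.28 0.13 0.09 0.11 0.04 0.02 0.02]
tip1 [420.12292682 -21.29590531  59.10635023] [ 0.33749117  0.0546354  -0.93974182]
tip [420.1 -21.3  59.1] [211. 330.] [619. 215.]
collar [397.8 -24.9 121.1] [324. 107.] [639. 263.]
shank [414.  -22.3  76. ] [241. 271.] [624. 228.]
rnd [423.5 -20.   50. ] [194. 364.] [613. 208.]
```

View pics/c10.png

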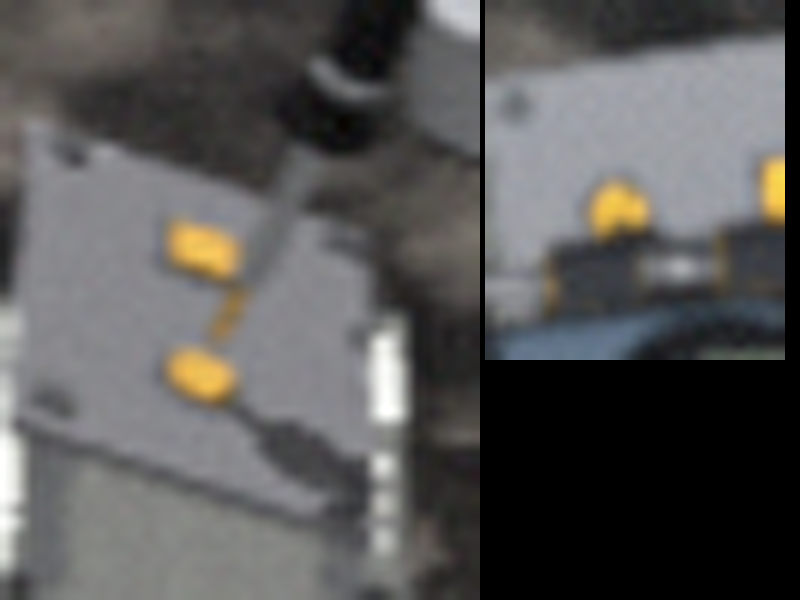

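Tip and contact residuals against prediction are the same ((+9,+10) and (+8,+11) crop pixels), so the alignment is within about 1 mm, with roughly 9.7 mm to contact and 6 mm of press after that. Axial baseline is 0.97 N.

```bash
cat > f.py <<'E'
from h import *
from scipy.spatial.transform import Rotation as Ro
F=[]
for i in range(8):
    env.grab_frame('side');e=env.state();R=Ro.from_euler('xyz',e['ee_rot'],degrees=True).as_matrix();F.append([*(R.T@e['force']),*e['ee_pos']])
F=np.array(F).mean(0);p=F[3:];print('tool force',F[:3].round(2),'tip(uncompressed)',(p+R[:,2]*80.2).round(1),'past contact',round(float(((p+R[:,2]*80.2)-[423.5,-20,50])@R[:,2]),2),e['time_s'],e['gripper_width'])
E
python3 -m jog '[{"dx":0.0013,"dy":0.0002,"dz":-0.0038,"wx":0,"wy":0,"wz":0,"grip":1},{"dx":0.0014,"dy":0.0002,"dz":-0.0037,"wx":0,"wy":0,"wz":0,"grip":1},{"dx":0,"dy":0,"dz":0,"wx":0,"wy":0,"wz":0,"grip":1}]'
python3 f.py
python3 -m jog '[{"dx":0.0007,"dy":0.0001,"dz":-0.0019,"wx":0,"wy":0,"wz":0,"grip":1},{"dx":0.0007,"dy":0.0001,"dz":-0.0019,"wx":0,"wy":0,"wz":0,"grip":1},{"dx":0,"dy":0,"dz":0,"wx":0,"wy":0,"wz":0,"grip":1}]'
python3 f.py
python3 -m jog '[{"dx":0.0007,"dy":0.0001,"dz":-0.0019,"wx":0,"wy":0,"wz":0,"grip":1},{"dx":0,"dy":0,"dz":0,"wx":0,"wy":0,"wz":0,"grip":1}]'
python3 f.py
```

```text
time_s: 18.0
ee_pos: [395.3, -25.1, 126.0]
ee_rot: [-179.6, -19.9, 8.1]
force: [-0.4, -0.4, -0.5]
gripper_width: 15.4
tool force [-0.29 -0.    0.52] tip(uncompressed) [422.7 -20.8  51.3] past contact -1.54 18.4 15.08444743631844
time_s: 18.7
ee_pos: [397.3, -25.0, 122.9]
ee_rot: [-179.6, -20.0, 8.1]
force: [-0.3, -0.5, 0.8]
gripper_width: 15.2
tool force [ 0.22  0.27 -0.99] tip(uncompressed) [424.3 -20.7  47.7] past contact 2.39 19.1 15.435326685230235
time_s: 19.3
ee_pos: [397.9, -24.9, 121.0]
ee_rot: [-179.6, -20.0, 8.1]
force: [-0.1, -0.7, 0.7]
gripper_width: 15.3
tool force [ 0.42  0.29 -1.44] tip(uncompressed) [425.  -20.5  45.8] past contact 4.45 19.7 15.126930270682475
```

```bash
python3 -m jog '[{"dx":0.0003,"dy":0.0001,"dz":-0.0009,"wx":0,"wy":0,"wz":0,"grip":1},{"dx":0,"dy":0,"dz":0,"wx":0,"wy":0,"wz":0,"grip":1},{"dx":0,"dy":0,"dz":0,"wx":0,"wy":0,"wz":0,"grip":1}]'
python3 f.py;python3 f.py
python3 - <<'E'
from h import *
s=shot('side','s9.png');t=shot('top','t9.png')
im=np.zeros((600,800,3),np.uint8)
im[:600,:480]=cv2.resize(s[200:250,340:380],(480,600),interpolation=cv2.INTER_CUBIC)
im[:300,485:785]=cv2.resize(t[210:240,340:370],(300,300),interpolation=cv2.INTER_CUBIC)
im[305:600,485:780]=cv2.resize(s[135:210,280:355],(295,295),interpolation=cv2.INTER_CUBIC)
cv2.imwrite('pics/c11.png',im[:,:,::-1])
E
```

```text
time_s: 20.0
ee_pos: [398.2, -24.9, 120.2]
ee_rot: [-179.6, -20.0, 8.1]
force: [0.1, -0.5, 3.0]
gripper_width: 14.9
tool force [ 0.44  0.34 -1.54] tip(uncompressed) [425.2 -20.4  44.8] past contact 5.4 20.4 15.002221572252099
tool force [ 0.48  0.52 -1.9 ] tip(uncompressed) [425.2 -20.4  44.8] past contact 5.41 20.8 15.266528612599275
```

View pics/c11.png

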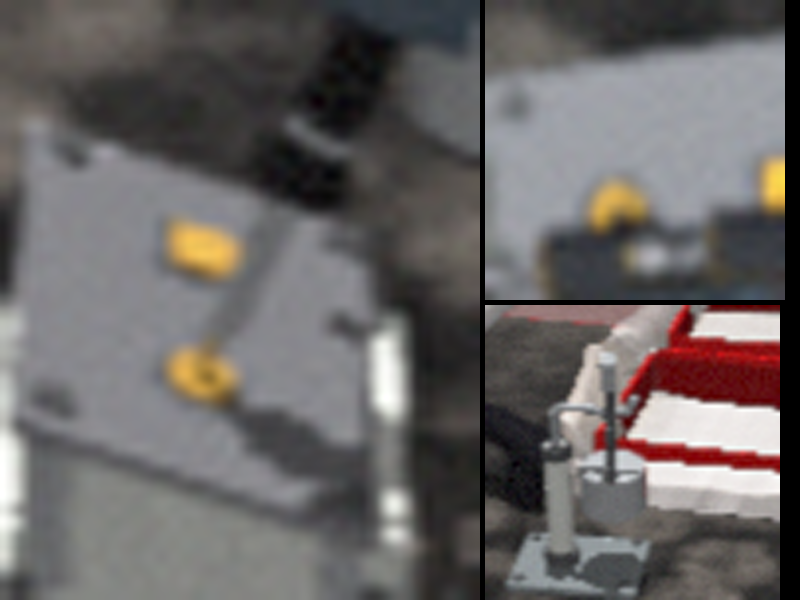

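The tip rests on the middle of the round contact at (205,372), against a contact centre of (202,375). Axial force has changed by about 2.4 N, which matches half-way, and the weight still hangs on the hook. Handing in.

```bash
python3 -c "
from workcell import env
print(env.job_done())"
```

```text
the job is handed in; nothing more can be done
None
```

I finished the task and handed it in at about 21 s, still holding the probe on the round contact; no verdict is reported.

- **Weight:** I took the farther of the two weights and hung it by its loop on the hook dip. I lowered it until it bottomed out, then let go. It was still hanging in the last picture. Just after release, its underside was about 63 mm up, which is the hook-fully-down position. While lowering it I pressed about 15 N past the bottom, then backed off a little before releasing.
- **Probe:** I drew it out of the holder, tilted it 20° to sit square to the panel, and put its tip on the round contact. In the side picture the tip is within about 1 mm of the middle. The average push is about 2.3–2.7 N, which fits half-way (2.4 N). Geometry gives about 5.4 mm pushed in against the 6 mm aim, good to about 1.5 mm.
- **Square contact and bystanders:** The probe was never steered near the square contact, and the arm never worked next to the keypad, tin or bottle. I did not run a separate check on those three.

**What went wrong or disagreed:**
- My first grasp of the weight closed on nothing. The real fingertips sit about 36 mm short of the reported tool point, along the tool's axis. I saw this in the pictures and corrected for it from then on.
- The camera and arm positions differed by about 1 pixel (2–3 mm).
- The force zero drifted by about 0.4 N, so the push figure carries that much uncertainty.

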